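# Shut the tea chest with the fingertips

### The job

Close up the wooden tea chest using only the fingertips, without gripping anything: push both open drawers fully home (either one first), then push the raised lid down until it lies flat and fully shut. Push gently, do not slam the drawers or the lid, do not pull or lift them further open, and leave the cups and other things around the chest alone.

Things in the scene. Friction and masses are not known exactly. Their poses are not given: they have to be found in the camera images.
- cabinet_corner (a point): lower front left corner of the black wall cabinet that hangs beyond the chest, 0.47 m above the worktop; its lower front edge runs from here to about (0.78, 0.0) in x, y, and it is solid above. Push the raised lid with the gripper tilted some 15 to 30 degrees, its upper end leaning towards the robot, to stay clear of it. A brass lamp, 174 mm across, 270 tall, stands at (0.68, 0.05)
- chest: light wooden tea chest, fixed to the worktop, 130 deep (its x) x 250 wide (its y) x 95 mm tall without lid; origin at the centre of its underside, on the worktop. Its +x axis points from the drawer fronts to the back, +y to its left as seen from the front, z up. Two drawers side by side in the front, an open tray of tea sachets above them under a hinged lid.
- left_drawer (a joint): how far the left drawer (on the chest's +y side) is out, in m: 0 fully shut against its stop, up to 0.08; it slides along the chest's -x. Stays where it is left; needs about 1 to 3 N to push
- right_drawer (a joint): the same for the right drawer (on the chest's -y side)
- left_knob (a point): centre of the flat outer face of the left drawer's round brass knob (24 mm across), 37 mm above the worktop; moves with the drawer; 22 mm in front of the drawer's front. The knob is in the middle of the drawer front, which is 109 wide, 48 mm tall. Shut, it lies at (-0.087, 0.0605, 0.037) m in the chest's frame
- right_knob (a point): the same for the right drawer; shut, it lies at (-0.087, -0.0605, 0.037) m in the chest's frame
- lid (a joint): opening angle of the lid in rad: 0 shut and flat on the chest, grows as the front edge rises and swings to the back; at most 1.5. A stiff hinge holds the lid at any angle; pushing near its free edge takes 1 to 4 N
- lid_hinge (a point): middle of the lid's hinge axis, at (0.065, 0, 0.095) m in the chest's frame; the axis runs along the chest's y
- lid_edge (a point): point on the outer (upper) face of the lid, midway along the chest's y, 118 mm from the hinge axis towards the free edge and 18 mm short of that edge; moves with the lid. The lid is a flat brown board 136 x 254 mm, 9 mm thick; its under face passes through the hinge axis. Its local z axis is the outward normal of the lid
- sugar_canister: black lidded canister, 77 mm across, 100 tall; origin at the centre of its underside; stands by and is to be left alone
- milk_pitcher: white jug with handle, 74x98 mm, 98 tall; origin at the centre of its underside; stands by and is to be left alone
- kitchen_timer: black and white twist timer, 63 mm across, 54 tall; origin at the centre of its underside; stands by and is to be left alone
- glazed_mug: olive-yellow and brown mug with handle, 120x87 mm, 72 tall; origin at the centre of its underside; stands by and is to be left alone
- espresso_cup2: small dark cup with handle, 64x87 mm, 50 tall; origin at the centre of its underside; stands by and is to be left alone
- gold_bowl: little yellow bowl, 52 mm across, 18 tall; origin at the centre of its underside; stands by and is to be left alone
- teaspoon1: steel teaspoon lying flat, 132x26 mm, 9 tall; origin at the centre of its underside; stands by and is to be left alone

How it is judged:
By the outcome, as a careful person would: the job done as asked, in the order asked, and still so for the second after the job is handed in, with the robot touching nothing.
It also fails if it takes over 54 s, if anything falls off the work surface, if the arm or the gripper's body presses on something with over 40 N, if the wrist force passes 120 N, or if a joint passes its speed limit or range.

### The arm

A 6-joint arm with a two-finger parallel gripper is mounted at the origin on a cart in front of the work surface, level with it; the furniture and walls round the work are solid. World frame = base frame: x ahead of the robot, y to its left, z up, the work surface at z = 0. Lengths are in mm, angles in rad, forces in N, time in s.
With the tool pointing down it reaches from about 300 to 825 mm from the base axis. Payload 5.4 kg.
Tool frame: the origin (TCP) lies between the finger pads; the fingertips stand env.tip_reach ahead of it and the grasp point (between the pads) lies 3 mm ahead of it (env.tip_reach is the distance from the TCP to the fingertips, in mm); z points along the fingers, y is the direction in which the jaws open and shut (so a half turn about z gives the same grasp; the last joint's range is limited). The gripper opens to 92 mm and grips with 3 to 60 N. Pads are 20 mm wide; open, the fingers measure 128 mm over their backs; the gripper's body (75 mm by 189 mm) begins 69 mm behind the grasp point.
Start: joints at [-1.407, 0.158, 1.597, -0, 1.386, -0.21], TCP at [209.94, -535.286, 210.301] pointing down, gripper open.
Joint ranges: [-2.91, 2.91], [-0.94, 2.29], [0.18, 2.7], [-1.29, 4.43], [0.17, 2.64], [-3, 3]. Speed limits (rad/s): [2.57, 2.57, 3.14, 3.14, 3.14, 3.14].

### API

Orientations are given as a unit quaternion [x, y, z, w].
In Python, from workcell import env gives the robot as it stands.
- The arm moves only by the tool carry_out, never from a script. Its argument "increments" is a list of rows, each a list of 3 entries, a list of its own where there are three numbers: the finger opening in mm, from 0 to 91.9, then the shift along the tool's x, y, z normalised to -1 to 1, where 1 is 6 cm, then the turn about the tool's z normalised to -1 to 1, where 1 is 0.08 rad. In form: [[grip, [dx, dy, dz], yaw], ...]. A call has 1 to 12 rows; each row shifts and turns the pose as measured when the row begins, along the tool's axes as they then stand; what a row does not reach is not made up. A row lasts 1/8 s, in which the tool goes at most 62.5 mm and 10.7 degrees, less where a joint would pass 70% of its speed; a pose out of reach is approached as far as the arm can. A call with a number of a shift or a turn outside -1 to 1 is refused whole. A call with a gripper value outside its range is refused whole. The fingers move at their own pace and stop on an object; "force" is the grip in N (left out, the last holds). Time passes only in rows, so rows that do not move let the fingers close. It gives the time, the measured TCP pose, the force and the opening at its end, in the units of the state.
- env.state(): the state, without advancing time (a new reading comes with each control period).
- env.capture(name): name is "scene" or "top" or "wrist"; returns the picture (420x560x3 uint8, red, green, blue); there is no depth.
- env.calibration(name): a dict with "vertical_fov" (degrees; the focal length in pixels is half the picture's height over the tangent of half this angle, whatever the lens; pixels are square), "cx", "cy" (the principal point, pixels), "world_from_camera" (4x4, takes a point from camera to world coordinates). Camera axes: x right, y down, z forward; pixel columns grow to the right and rows downward; lengths in mm; the calibration is good to about 2 mm. A picture is of the moment at which its call begins: read the wrist's pose just before it. calibration takes no time and is no camera call; for the wrist camera it gives the pose at the moment of the call.
- env.finish_job(): hands the job in, once; it reports no verdict.
The state is a dict: "time": time; "q": joint angles; "dq": joint speeds; "joint_efforts": joint torques, N m; "position": TCP position; "ee_rot": TCP orientation; "force": force on the tool from outside, world axes, zero at the start; "wrist_torque": the same for the moment, N m; "opening": finger opening in mm.
Only numpy, scipy, OpenCV 4.12 (cv2) and the standard library are available. Lean on these libraries where they do the work, as an engineer would, in place of code of your own. Each camera call takes 0.05 s, during which the arm holds its last target. There are 200 camera calls.

## Working session

There is one attempt and no reset: what is moved stays moved. The work goes in short steps, Python scripts to look and compute and a tool call to move; the robot and the scene stay as the last step left them, time stands still between calls to the robot, and variables do not carry over. Pictures are saved under pics/ and viewed, about 8 in all and at most 12, crops included, and the job is handed in when it is done.

Besides the shell and the picture viewer there is one more tool, called after ">>>" as name(argument=value, ...) on one line, values as JSON. carry_out: Moves the arm, as the interface text tells. Scaled input: -1 to 1 covers 6 cm each way for a shift and 0.08 rad each way for a turn. Its arguments: {"type":"object","properties":{"increments":{"type":"array"},"force":{"type":"number"}},"required":["increments"]}

```bash
ls && mkdir -p pics && python3 - <<'E'
from workcell import env
import cv2, numpy as np
np.set_printoptions(precision=4,suppress=True)
print(env.state(), env.tip_reach)
for n in ("scene","top"):
    cv2.imwrite(f"pics/{n}0.png", env.capture(n)[:,:,::-1]); print(n,env.calibration(n))
E
```

```text
pics
{'time': 0.0, 'q': array([-1.4071,  0.159 ,  1.5982, -0.    ,  1.3862, -0.2101]), 'dq': array([-0.0002,  0.0003,  0.    ,  0.0023,  0.0003,  0.0001]), 'joint_efforts': array([ -0.0008, -38.5564, -32.2115,   0.07  ,   0.0376,  -0.0001]), 'position': array([ 209.835 , -534.6855,  209.3433]), 'ee_rot': array([ 0.9826,  0.1858,  0.    , -0.0009]), 'force': array([-0.6581,  0.0606, -0.2015]), 'wrist_torque': array([0.0093, 0.0405, 0.0068]), 'opening': 92.01022879333092} 22.0
scene {'vertical_fov': 52.17674314962482, 'cx': 281.1394196896453, 'cy': 204.58039906637052, 'world_from_camera': array([[   0.5327,   -0.4331,    0.7271, -436.2034],
       [  -0.8463,   -0.2699,    0.4592, -302.4833],
       [  -0.0026,   -0.86  ,   -0.5103,  928.0165],
       [   0.    ,    0.    ,    0.    ,    1.    ]])}
top {'vertical_fov': 55.73337745264184, 'cx': 283.75614297583843, 'cy': 208.39453356728015, 'world_from_camera': array([[  -0.0155,   -0.9909,    0.1336,  310.3829],
       [  -0.9997,    0.0132,   -0.0181,  281.0986],
       [   0.0162,   -0.1339,   -0.9909, 1484.5226],
       [   0.    ,    0.    ,    0.    ,    1.    ]])}
```

View pics/scene0.png

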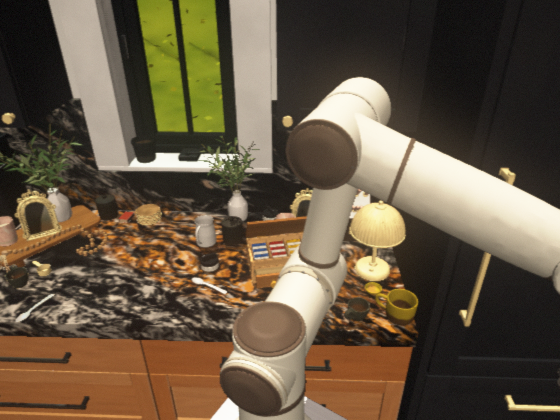

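View pics/top0.png

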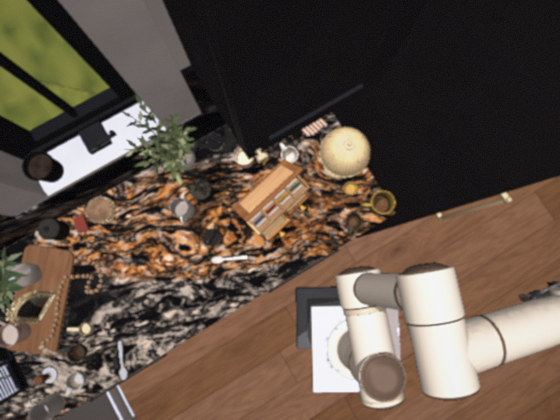

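The scene view shows the chest at about (275,250), partly hidden by the arm. In the top view it lies at about (270,205), lid raised, with the cabinet corner near (245,155). I'll enlarge the top view.

```bash
python3 - <<'E'
import cv2, numpy as np
im=cv2.imread("pics/top0.png")[130:260,165:325]
im=cv2.resize(im,None,fx=4.6,fy=4.6,interpolation=cv2.INTER_CUBIC)
for x in range(165,325,20): cv2.putText(im,str(x),(int((x-165)*4.6),10),0,.4,(0,255,0)); cv2.line(im,(int((x-165)*4.6),12),(int((x-165)*4.6),20),(0,255,0))
for y in range(140,260,20): cv2.putText(im,str(y),(0,int((y-130)*4.6)),0,.4,(0,255,0)); cv2.line(im,(30,int((y-130)*4.6)),(40,int((y-130)*4.6)),(0,255,0))
cv2.imwrite("pics/topc.png",im)
E
```

```text
(no output)
```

View pics/topc.png

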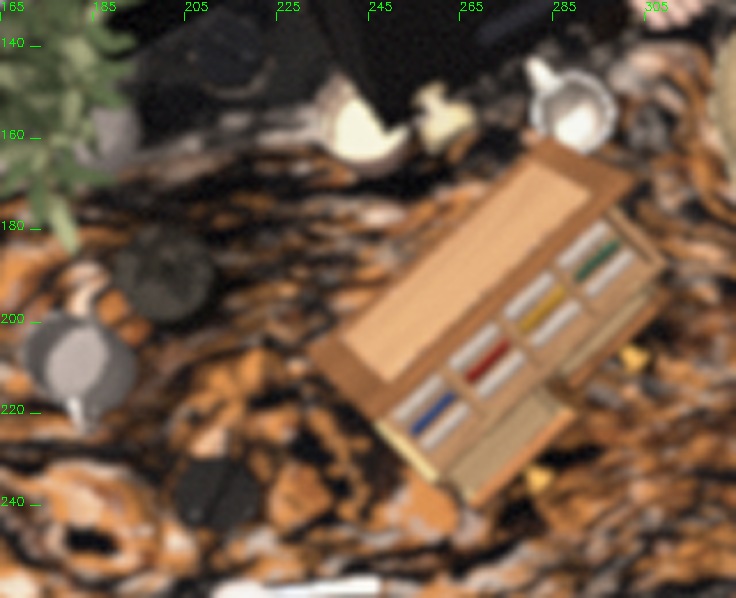

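The crop shows the left drawer well out, with its knob at crop (540,480), and the right drawer a little out, knob (635,357). The lid's free edge runs from (308,350) to (550,140), and the tray's front corners are at (437,482) and (668,262). I'll fit the chest model to these.

```bash
cat > h.py <<'E'
from workcell import env
import cv2, numpy as np
from scipy.optimize import least_squares
from scipy.spatial.transform import Rotation as R
np.set_printoptions(precision=3,suppress=True)
def proj(n,P,C=None):
    C=C or env.calibration(n); f=210/np.tan(np.radians(C["vertical_fov"]/2))
    p=(np.c_[np.atleast_2d(P),np.ones(len(np.atleast_2d(P)))]@np.linalg.inv(C["world_from_camera"]).T)[:,:3]
    return f*p[:,:2]/p[:,2:]+[C["cx"],C["cy"]]
def ray(n,uv,z,C=None):
    C=C or env.calibration(n); f=210/np.tan(np.radians(C["vertical_fov"]/2)); T=C["world_from_camera"]
    d=T[:3,:3]@np.array([(uv[0]-C["cx"])/f,(uv[1]-C["cy"])/f,1]); o=T[:3,3]
    return o+d*(z-o[2])/d[2]
def w(p,P):  # chest frame (mm) to world; p=[x,y,yaw]
    c,s=np.cos(p[2]),np.sin(p[2]); P=np.atleast_2d(P).astype(float)
    return np.c_[p[0]+c*P[:,0]-s*P[:,1],p[1]+s*P[:,0]+c*P[:,1],P[:,2]]
def lid(a,r,y,n=0): # r along lid from hinge, n outward
    return [65-r*np.cos(a)+n*np.sin(a), y, 95+r*np.sin(a)+n*np.cos(a)]
E
python3 - <<'E'
from h import *
C=env.calibration("top")
px=lambda u,v:(165+u/4.6,130+v/4.6)
obs=np.array([px(437,482),px(668,262),px(540,480),px(635,357),px(308,350),px(550,140),px(372,420),px(637,180)])
def pts(q):
    a=q[5]
    return w(q[:3],[[-65,125,95],[-65,-125,95],[-80-q[3],60.5,37],[-80-q[4],-60.5,37],
      lid(a,136,127,4),lid(a,136,-127,4),lid(a,0,127),lid(a,0,-127)])
r=least_squares(lambda q:(proj("top",pts(q),C)-obs).ravel(),[*ray("top",px(500,350),50)[:2],-.8,50,30,1.2],loss="soft_l1")
print(r.x,np.degrees(r.x[2])); print(r.fun.reshape(-1,2))
q=r.x
print(w(q[:3],[[-87-q[3],60.5,37],[-87-q[4],-60.5,37],lid(q[5],118,0,9),[65,0,95]]))
for n,uv,z in [("timer",px(215,495),40),("canister",px(165,275),100),("pitch",px(80,362),90),("spoon",px(300,590),5),("bowl",(350,187),15),("espresso",(354,222),40),("mug",(382,203),60)]: print(n,ray("top",uv,z,C))
for u in [(305,166),(245,150),(240,160)]: print(ray("top",u,470,C))
E
```

```text
[516.725 269.987   6.975   7.691 -17.847  -2.068] 399.6338634707779
[[ 4.468  5.342]
 [ 8.073  7.415]
 [ 0.132 -0.113]
 [-0.037  0.032]
 [ 0.937 -1.904]
 [-1.346  1.989]
 [-5.668 -8.955]
 [-8.628 -2.38 ]]
[[405.208 256.179  37.   ]
 [502.06  179.283  37.   ]
 [604.066 342.329 -12.989]
 [566.784 311.449  95.   ]]
timer [401.858 517.371  40.   ]
canister [567.258 547.262 100.   ]
pitch [502.147 613.329  90.   ]
spoon [326.952 454.471   5.   ]
bowl [586.646   3.146  15.   ]
espresso [451.458  -1.88   40.   ]
mug [ 517.539 -102.937   60.   ]
[558.438 205.224 470.   ]
[603.268 361.95  470.   ]
[576.474 375.077 470.   ]
```

```bash
python3 - <<'E'
from h import *
C=env.calibration("top")
px=lambda u,v:(165+u/4.6,130+v/4.6)
obs=np.array([px(437,482),px(668,262),px(540,480),px(635,357),px(308,350),px(550,140),px(372,420),px(637,180)])
def pts(q):
    a=q[5]
    return w(q[:3],[[-65,125,95],[-65,-125,95],[-80-q[3],60.5,37],[-80-q[4],-60.5,37],
      lid(a,136,127,4),lid(a,136,-127,4),lid(a,0,127),lid(a,0,-127)])
r=least_squares(lambda q:(proj("top",pts(q),C)-obs).ravel(),[*ray("top",px(500,350),50)[:2],.7,50,30,1.2],loss="soft_l1")
print(r.x,np.degrees(r.x[2])); print(r.fun.reshape(-1,2))
q=r.x
print(w(q[:3],[[-87-q[3],60.5,37],[-87-q[4],-60.5,37],lid(q[5],118,0,9),[65,0,95]]))
E
```

```text
[515.856 279.247   0.783   7.696  -6.674  26.799] 44.838208724343524
[[  5.267   6.854]
 [  4.471   4.27 ]
 [  0.221  -0.227]
 [ -0.274   0.286]
 [ -1.293   1.499]
 [  1.765  -8.169]
 [ -7.34   -5.157]
 [-14.61   -3.321]]
[[406.048 255.377  37.   ]
 [501.555 179.709  37.   ]
 [576.278 339.329 211.604]
 [561.947 325.079  95.   ]]
```

The edge lengths show that the edge nearest the tray is the raised free edge, so we're looking at the lid's outer face. I'll swap the correspondences.

```bash
cat > fit.py <<'E'
from h import *
C=env.calibration("top")
px=lambda u,v:(165+u/4.6,130+v/4.6)
obs=np.array([px(437,482),px(668,262),px(540,480),px(635,357),px(372,420),px(637,180),px(308,350),px(550,140)])
def pts(q):
    a=q[5]
    return w(q[:3],[[-65,125,95],[-65,-125,95],[-80-q[3],60.5,37],[-80-q[4],-60.5,37],
      lid(a,136,127,4),lid(a,136,-127,4),lid(a,0,127,9),lid(a,0,-127,9)])
r=least_squares(lambda q:(proj("top",pts(q),C)-obs).ravel(),[*ray("top",px(500,350),50)[:2],.8,50,30,1.],loss="soft_l1")
q=r.x
if __name__=="__main__":
    print(q,np.degrees(q[2])); print(r.fun.reshape(-1,2))
    print(w(q[:3],[[-87-q[3],60.5,37],[-87-q[4],-60.5,37],lid(q[5],118,0,9),[65,0,95]]))
    np.save("q.npy",q)
    s=cv2.imread("pics/scene0.png"); 
    for p in proj("scene",pts(q)): cv2.circle(s,tuple(int(round(16*v)) for v in p),24,(0,255,0),-1,shift=4)
    cv2.imwrite("pics/s1.png",cv2.resize(s[170:330,170:430],None,fx=3,fy=3,interpolation=cv2.INTER_CUBIC))
E
python3 fit.py
```

```text
[537.476 294.645   0.737  36.783  16.77    0.927] 42.2174877414737
[[-0.947  0.145]
 [ 0.541  0.049]
 [ 0.041 -0.039]
 [-0.32   0.302]
 [ 0.329  0.037]
 [-0.255 -0.131]
 [ 0.122  0.573]
 [ 0.294 -1.71 ]]
[[405.15  256.276  37.   ]
 [501.277 180.111  37.   ]
 [538.512 295.585 194.8  ]
 [585.615 338.322  95.   ]]
```

The fit is good, within about 1 px apart from the occluded hinge corner:
- Chest at (537,295), yaw 42°
- Drawers about 37 and 17 mm out
- Lid about 0.93 rad

I'll start moving towards the chest and align tool x with chest x on the way.

>>> carry_out(increments=[[0,[0.5,-0.8,0],-0.9],[0,[0.6,-0.75,0],-0.9],[0,[0.65,-0.7,0],-0.9],[0,[0.7,-0.65,0],-0.9],[0,[0.75,-0.6,0],-0.9],[0,[0.8,-0.55,0],0],[0,[0.8,-0.55,0],0]], force=20)

```text
time: 0.98
position: [298.2, -131.3, 206.9]
ee_rot: [0.933, 0.361, 0.001, -0.004]
force: [1.7, -0.4, 0.9]
opening: 24.0
```

>>> carry_out(increments=[[0,[0.7,-0.6,-0.1],0],[0,[0.7,-0.6,-0.1],0],[0,[0.7,-0.6,-0.1],0],[0,[0.7,-0.6,-0.1],0],[0,[0.7,-0.6,-0.1],0],[0,[0.6,-0.5,0],0],[0,[0,0,0],0]])

```text
time: 1.85
position: [336.8, 203.5, 239.2]
ee_rot: [0.932, 0.363, 0.003, -0.003]
force: [-0.2, -0.5, -0.2]
opening: 0.7
```

```bash
python3 - <<'E'
from h import *
print(env.state()["position"],env.state()["ee_rot"],env.state()["q"]); print(env.calibration("wrist"))
cv2.imwrite("pics/w1.png",env.capture("wrist")[:,:,::-1])
E
```

```text
[336.835 203.506 239.164] [ 0.932  0.363  0.003 -0.003] [ 0.227 -0.373  2.029  0.007  1.482  1.054]
{'vertical_fov': 62.812199024273376, 'cx': 278.5445859747496, 'cy': 207.0847353273607, 'world_from_camera': array([[  0.677,  -0.711,  -0.192, 391.992],
       [ -0.736,  -0.655,  -0.169, 252.369],
       [ -0.005,   0.256,  -0.967, 415.607],
       [  0.   ,   0.   ,   0.   ,   1.   ]])}
```

View pics/w1.png

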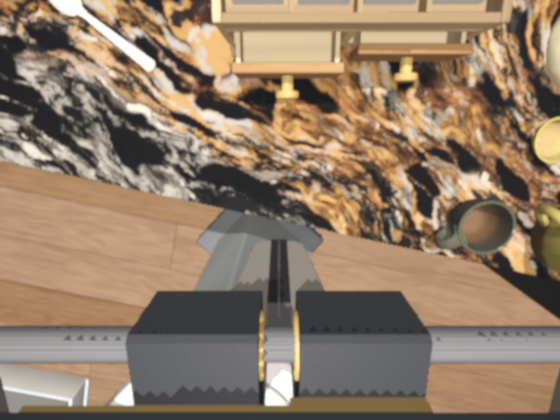

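The wrist view shows the left knob at (288,90), its face near row 97, and the right knob at (405,72), face near row 81. Nothing stands in front of either. The camera sits 74 mm ahead of the tool and 176 mm above it, so it has to clear the lid edge. I'll push high on the knobs for that, and compute positions now.

```bash
python3 - <<'E'
from h import *
q=np.load("q.npy")
for uv in [(288,97),(405,81)]:
    P=ray("wrist",uv,43); c,s=np.cos(q[2]),np.sin(q[2]); d=P[:2]-q[:2]; print(P, "chest",c*d[0]+s*d[1],-s*d[0]+c*d[1])
# drawer front upper edges (z=61): corners
for uv in [(233,72),(344,72),(359,53),(471,53)]:
    P=ray("wrist",uv,61); d=P[:2]-q[:2]; print("front top",c*d[0]+s*d[1],-s*d[0]+c*d[1])
print(proj("wrist",w(q[:3],[[-65,125,95],[-65,-125,95],[-87-q[3],60.5,37],[-87-q[4],-60.5,37]])))
print("corner",ray("top",(165+388/4.6,130+130/4.6),470))
p=env.state()["position"]; d=p[:2]-q[:2]; print("tcp chest",c*d[0]+s*d[1],-s*d[0]+c*d[1],p[2])
E
```

```text
[411.641 257.956  43.   ] chest -117.84655239385279 57.3826457434631
[503.59  180.532  43.   ] chest -101.77386590826893 -61.74298835862129
front top -95.95022792759461 111.18972088503055
front top -95.52282468291193 3.984195193640467
front top -78.51235441889952 -9.38859359343148
front top -78.11224851846356 -115.80299568187588
[[210.333  28.027]
 [505.742  29.156]
 [284.854 103.195]
 [401.585  83.603]]
corner [580.871 350.636 470.   ]
tcp chest -210.610017012274 66.21301561795559 239.18279837812887
```

>>> carry_out(increments=[[0,[0.3,0.04,0.9],0],[0,[0.3,0.04,0.9],0],[0,[0.3,0.04,0.9],0],[0,[0,0,0.3],0],[0,[0,0,0.1],0],[0,[0,0,0],0]])

```text
time: 2.65
position: [386.9, 227.9, 50.5]
ee_rot: [0.934, 0.357, 0.005, -0.001]
force: [-0.2, 1.1, -0.3]
opening: 0.6
```

```bash
cat > s.py <<'E'
from h import *
q=np.load("q.npy"); s=env.state(); p=s["position"]; c,sn=np.cos(q[2]),np.sin(q[2]); d=p[:2]-q[:2]
f=s["force"]; e=s["ee_rot"]
print("t",s["time"],"chest x %.1f y %.1f z %.1f"%(c*d[0]+sn*d[1],-sn*d[0]+c*d[1],p[2]),"F chest x %.1f y %.1f z %.1f"%(c*f[0]+sn*f[1],-sn*f[0]+c*f[1],f[2]),"yaw err",2*np.arctan2(e[1],e[0])-q[2])
E
python3 s.py
```

```text
t 2.65 chest x -156.4 y 51.7 z 50.5 F chest x 0.6 y 0.9 z -0.3 yaw err -0.006080863799669545
```

>>> carry_out(increments=[[0,[0.1,-0.1,-0.15],0],[0,[0.1,0,0],0],[0,[0.06,0,0],0],[0,[0.06,0,0],0],[0,[0.06,0,0],0],[0,[0.06,0,0],0],[0,[0.06,0,0],0],[0,[0.06,0,0],0]])

```text
time: 3.65
position: [411.9, 256.9, 64.3]
ee_rot: [0.934, 0.357, 0.008, -0.001]
force: [-0.3, -0.3, -0.1]
opening: 0.4
```

```bash
python3 s.py
```

```text
t 3.65 chest x -118.3 y 56.5 z 64.3 F chest x -0.4 y -0.1 z -0.1 yaw err -0.006431860642596932
```

```bash
python3 - <<'E'
from h import *
im=env.capture("wrist")[:,:,::-1]
cv2.imwrite("pics/w2.png",im)
E
```

```text
(no output)
```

View pics/w2.png

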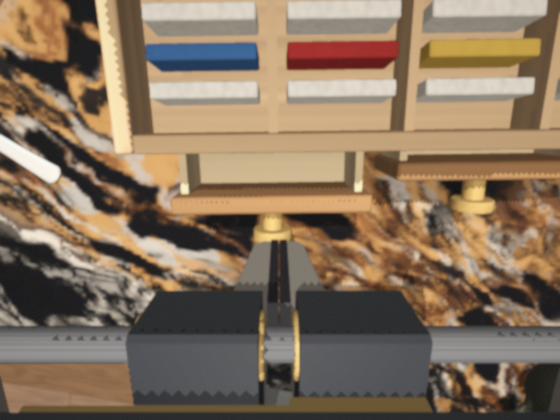

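The fingertips stand just in front of the left knob at (272,235), aligned within a few mm. The left drawer front is at row 205. Now I'll push slowly.

>>> carry_out(increments=[[0,[0.03,-0.03,0.05],0],[0,[0.05,0,0.02],0],[0,[0.05,0,0.02],0],[0,[0.05,0,0.01],0],[0,[0.05,0,0.01],0],[0,[0.05,0,0],0]])

```text
time: 4.45
position: [424.1, 270.5, 57.3]
ee_rot: [0.934, 0.357, 0.008, -0.001]
force: [0.1, -0.3, -0.9]
opening: 0.4
```

```bash
python3 s.py
```

```text
t 4.45 chest x -100.2 y 58.3 z 57.3 F chest x -0.1 y -0.3 z -0.9 yaw err -0.006480850492522006
```

>>> carry_out(increments=[[0,[0.04,0,0],0],[0,[0.04,0,0],0],[0,[0.04,0,0],0]])

```text
time: 4.82
position: [430.0, 275.7, 57.5]
ee_rot: [0.934, 0.357, 0.008, -0.001]
force: [-0.9, 0.1, 0.6]
opening: 0.5
```

```bash
python3 s.py; python3 - <<'E'
from h import *
cv2.imwrite("pics/w3.png",env.capture("wrist")[:,:,::-1])
E
```

```text
t 4.825 chest x -92.3 y 58.2 z 57.5 F chest x -0.6 y 0.7 z 0.6 yaw err -0.006608967434940216
```

View pics/w3.png

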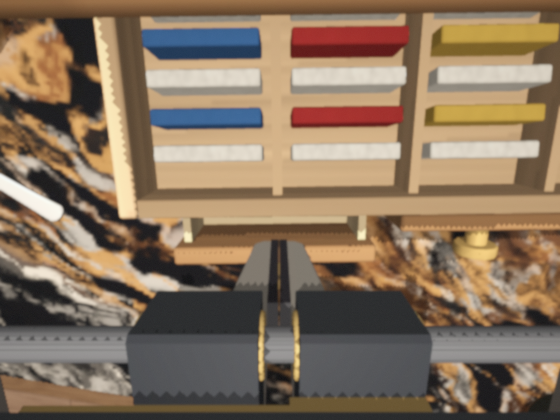

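```bash
python3 - <<'E'
from h import *
q=np.load("q.npy"); s=env.state(); p=s["position"]
Rm=R.from_quat(s["ee_rot"]).as_matrix()
for n,o in [("tip",[0,0,22]),("tip+10",[10,0,22]),("tip-10",[-10,0,22]),("tcp+10",[10,0,0]),("tcp",[0,0,0])]: print(n,proj("wrist",p+Rm@o))
c,sn=np.cos(q[2]),np.sin(q[2])
def cx(uv,z):
    d=ray("wrist",uv,z)[:2]-q[:2]; return np.array([c*d[0]+sn*d[1],-sn*d[0]+c*d[1]])
print("chest front top edge z95", cx((280,193),95),cx((280,215),95),cx((125,215),95))
print("L drawer front top", cx((190,237),61),cx((190,247),61),cx((190,262),13), "R", cx((450,217),61),cx((450,222),61))
print("R knob face", cx((476,255),43))
E
```

```text
tip [[277.882 240.334]]
tip+10 [[277.875 224.798]]
tip-10 [[277.89  255.488]]
tcp+10 [[277.763 237.447]]
tcp [[277.773 254.549]]
chest front top edge z95 [-49.524  56.932] [-58.998  56.984] [-58.511 122.24 ]
L drawer front top [-80.297 104.778] [-85.957 105.174] [-115.232  119.037] R [-70.253 -32.618] [-73.    -32.938]
R knob face [-99.205 -60.303]
```

```bash
python3 - <<'E'
from h import *
print(env.tip_reach)
im=cv2.imread("pics/w3.png")[195:310,170:390]
cv2.imwrite("pics/w3c.png",cv2.resize(np.clip(im*1.5,0,255).astype(np.uint8),None,fx=3.6,fy=3.6,interpolation=cv2.INTER_CUBIC))
E
```

```text
22.0
```

View pics/w3c.png

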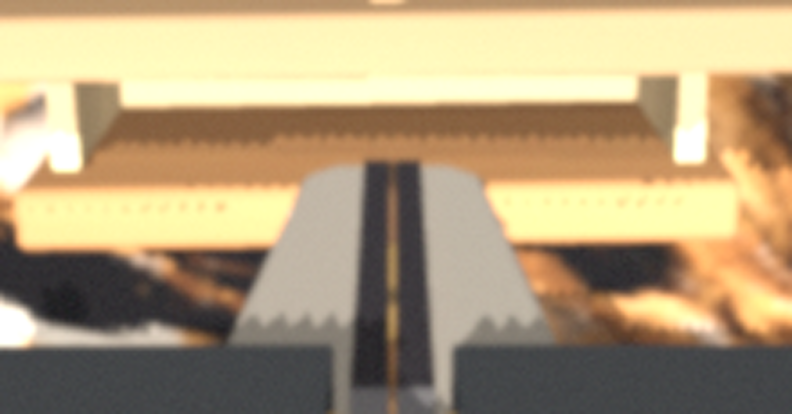

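The drawer hasn't moved. The fingers have passed over the knob, so the actual finger ends sit higher than I assumed. I'll back off, go lower and check contact.

>>> carry_out(increments=[[0,[0,0,-0.08],0],[0,[-0.4,0,0],0],[0,[-0.4,0,0],0],[0,[-0.05,0,0],0],[0,[0,0,0.25],0],[0,[0,0,0.1],0],[0,[0,0,0],0]])

```text
time: 5.75
position: [393.9, 242.3, 40.7]
ee_rot: [0.934, 0.357, 0.01, -0.001]
force: [-0.1, -0.0, 0.3]
opening: 0.4
```

```bash
python3 s.py
```

```text
t 5.75 chest x -141.5 y 57.7 z 40.7 F chest x -0.1 y 0.1 z 0.3 yaw err -0.006451418830151878
```

>>> carry_out(increments=[[0,[0.07,0,0],0],[0,[0.07,0,0],0],[0,[0.05,0,0],0],[0,[0.05,0,0],0],[0,[0.05,0,0],0],[0,[0.05,0,0],0]])

```text
time: 6.5
position: [410.2, 256.9, 41.2]
ee_rot: [0.934, 0.357, 0.009, -0.001]
force: [-0.7, -1.0, 0.6]
opening: -0.1
```

```bash
python3 s.py
```

```text
t 6.5 chest x -119.6 y 57.5 z 41.2 F chest x -1.2 y -0.2 z 0.6 yaw err -0.005946277107855669
```

>>> carry_out(increments=[[0,[0.05,0,0],0],[0,[0.05,0,0],0],[0,[0.05,0,0],0],[0,[0.05,0,0],0]])

```text
time: 7.0
position: [419.4, 265.4, 41.2]
ee_rot: [0.934, 0.357, 0.009, -0.001]
force: [-1.5, -0.9, 0.3]
opening: 0.5
```

```bash
python3 s.py; python3 - <<'E'
from h import *
a=cv2.imread("pics/w3.png"); b=env.capture("wrist")[:,:,::-1]
cv2.imwrite("pics/w4.png",b[100:400])
E
```

```text
t 7.0 chest x -107.1 y 57.6 z 41.2 F chest x -1.7 y 0.3 z 0.3 yaw err -0.005998868753630093
```

View pics/w4.png

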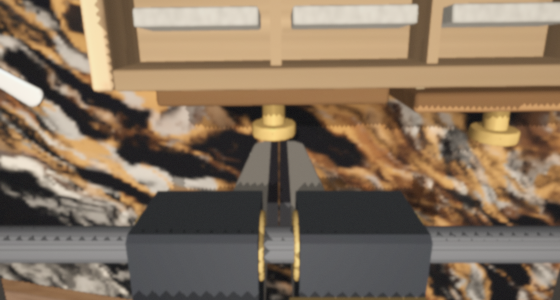

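Contact is now real: the knob face is against the fingertips at (272,238) and the left drawer has moved in by about 20 mm. I'll continue gently to the stop.

>>> carry_out(increments=[[0,[0.05,0,0],0],[0,[0.05,0,0],0],[0,[0.04,0,0],0],[0,[0.03,0,0],0]])

```text
time: 7.55
position: [427.6, 272.8, 41.3]
ee_rot: [0.934, 0.357, 0.009, -0.001]
force: [-0.4, -0.8, -0.2]
opening: 1.0
```

```bash
python3 s.py
```

```text
t 7.55 chest x -96.1 y 57.7 z 41.3 F chest x -0.8 y -0.3 z -0.2 yaw err -0.0060077599249107605
```

>>> carry_out(increments=[[0,[0.03,0,0],0],[0,[0.03,0,0],0],[0,[0.03,0,0],0],[0,[0.03,0,0],0]])

```text
time: 8.05
position: [430.3, 275.4, 41.0]
ee_rot: [0.934, 0.358, 0.004, 0.001]
force: [-7.8, -7.0, 8.4]
opening: 0.6
```

```bash
python3 s.py
```

```text
t 8.05 chest x -92.3 y 57.7 z 41.0 F chest x -10.5 y 0.1 z 8.4 yaw err -0.00460655970176449
```

The left drawer stopped at TCP x = -92, where I predicted the stop, with about 10 N. I'll back off and go to the right knob.

>>> carry_out(increments=[[0,[-0.3,0,0],0],[0,[-0.4,0,0],0],[0,[0,0.9,0],0],[0,[0,0.9,0],0],[0,[0,0.1,0],0],[0,[0,0,0],0]])

```text
time: 8.8
position: [480.2, 161.8, 43.6]
ee_rot: [0.934, 0.358, 0.009, 0.001]
force: [-1.0, -0.1, -0.0]
opening: 0.6
```

```bash
python3 s.py
```

```text
t 8.8 chest x -131.7 y -59.9 z 43.6 F chest x -0.8 y 0.6 z -0.0 yaw err -0.003671001621703973
```

>>> carry_out(increments=[[0,[0.1,0,0.05],0],[0,[0.1,0,0],0],[0,[0.06,0,0],0],[0,[0.05,0,0],0],[0,[0.05,0,0],0],[0,[0.05,0,0],0],[0,[0.05,0,0],0]])

```text
time: 9.68
position: [499.5, 184.1, 40.3]
ee_rot: [0.933, 0.361, 0.008, 0.001]
force: [-0.7, -1.8, 0.1]
opening: 0.7
```

```bash
python3 s.py
```

```text
t 9.675 chest x -102.4 y -56.4 z 40.3 F chest x -1.7 y -0.8 z 0.1 yaw err 0.000908529067299213
```

>>> carry_out(increments=[[0,[0.04,0.02,0],0],[0,[0.04,0.02,0],0],[0,[0.03,0,0],0],[0,[0.03,0,0],0],[0,[0.03,0,0],0]])

```text
time: 10.3
position: [508.4, 189.6, 40.0]
ee_rot: [0.933, 0.36, 0.007, -0.0]
force: [-1.2, -1.8, 0.0]
opening: 0.7
```

```bash
python3 s.py
```

```text
t 10.3 chest x -92.1 y -58.2 z 40.0 F chest x -2.1 y -0.6 z 0.0 yaw err 0.0006064717450792179
```

>>> carry_out(increments=[[0,[0.03,0,0],0],[0,[0.03,0,0],0],[0,[0.03,0,0],0]])

```text
time: 10.68
position: [508.7, 189.9, 39.9]
ee_rot: [0.932, 0.361, 0.001, 0.002]
force: [-7.2, -5.4, 7.8]
opening: 0.6
```

```bash
python3 s.py
```

```text
t 10.675 chest x -91.7 y -58.2 z 39.9 F chest x -9.0 y 0.8 z 7.8 yaw err 0.0027265063394218414
```

Both drawers hit their stops at the same TCP x (-92). I'll retreat, rise and look.

>>> carry_out(increments=[[0,[-0.3,0,0],0],[0,[-0.5,0,0],0],[0,[0,0,-0.9],0],[0,[0,-0.4,-0.9],0],[0,[0,-0.4,-0.9],0],[0,[0,-0.4,-0.8],0],[0,[0,-0.3,-0.5],0],[0,[0,0,0],0],[0,[0,0,0],0]])

```text
time: 11.8
position: [411.8, 226.3, 288.0]
ee_rot: [0.933, 0.36, 0.007, 0.001]
force: [-0.0, 0.2, -0.4]
opening: 0.3
```

```bash
python3 s.py; python3 - <<'E'
from h import *
cv2.imwrite("pics/w5.png",env.capture("wrist")[:,:,::-1]); print(env.calibration("wrist")["world_from_camera"])
np.save("w5.npy",env.calibration("wrist")["world_from_camera"])
E
```

```text
t 11.8 chest x -139.0 y 33.8 z 288.0 F chest x 0.1 y 0.2 z -0.4 yaw err 0.000757366484553823
[[  0.672  -0.718  -0.181 465.186]
 [ -0.74   -0.65   -0.173 275.711]
 [  0.007   0.251  -0.968 464.791]
 [  0.      0.      0.      1.   ]]
```

View pics/w5.png

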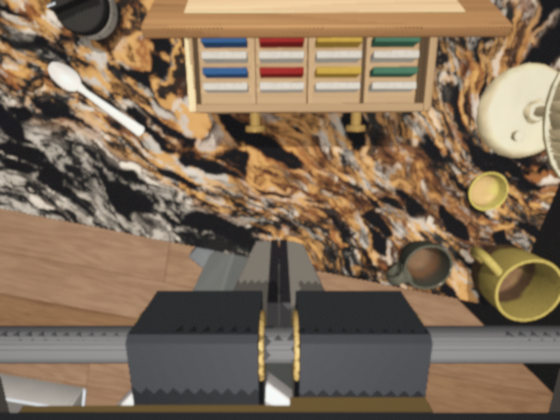

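Both drawers are shut: the knobs are level at (254,130) and (356,130), and the fronts are flush. The lid's free edge runs from (145,36) to (508,33). I'll refit the pose and lid with this view.

```bash
python3 - <<'E'
from h import *
C=env.calibration("wrist"); C["world_from_camera"]=np.load("w5.npy")
q0=np.load("q.npy")
obs=np.array([(190,110),(432,110),(254,131),(356,131),(145,36),(508,33),(145,25),(506,22)])
f=lambda q:(proj("wrist",w(q[:3],[[-65,125,95],[-65,-125,95],[-87,60.5,43],[-87,-60.5,43],lid(q[3],136,127),lid(q[3],136,-127),lid(q[3],136,127,9),lid(q[3],136,-127,9)]),C)-obs).ravel()
r=least_squares(f,[*q0[:3],q0[5]],loss="soft_l1"); q=r.x
print(q,r.fun.reshape(-1,2)); np.save("q.npy",np.r_[q[:3],0,0,q[3]])
print("edge",lid(q[3],136,0),lid(q[3],136,0,9),lid(q[3],118,0,9))
E
python3 s.py
```

```text
[543.076 298.685   0.743   0.915] [[-0.186  0.659]
 [-0.884 -0.811]
 [ 1.621 -0.688]
 [ 0.585 -1.332]
 [-0.465  1.309]
 [ 0.201  2.479]
 [-4.571 -1.065]
 [ 9.175  0.122]]
edge [np.float64(-17.961068365443367), 0, np.float64(202.76576977716175)] [np.float64(-10.829510071366485), 0, np.float64(208.2558404778161)] [np.float64(0.1506313299421853), 0, np.float64(193.99272388966236)]
t 11.85 chest x -145.7 y 35.5 z 288.0 F chest x -0.5 y -0.6 z -0.4 yaw err -0.006087352672330737
```

>>> carry_out(increments=[[0,[0.2,-0.25,0.1],0],[0,[0.5,-0.25,0.15],0],[0,[0.5,-0.25,0.15],0],[0,[0.5,-0.25,0.1],0],[0,[0.5,0,0],0],[0,[0.2,0,0],0],[0,[0,0,0],0]])

```text
time: 12.72
position: [479.5, 365.0, 243.1]
ee_rot: [0.934, 0.357, -0.003, 0.003]
force: [-0.1, -0.7, 0.2]
opening: 0.5
```

```bash
python3 s.py
```

```text
t 12.725 chest x -1.9 y 91.8 z 243.1 F chest x -0.5 y -0.4 z 0.2 yaw err -0.013923757163687545
```

>>> carry_out(increments=[[0,[0.13,0,0],0],[0,[0,0,0.15],0],[0,[0,0,0.15],0],[0,[0,0,0.1],0],[0,[0,0,0.05],0],[0,[0,0,0.05],0]])

```text
time: 13.48
position: [484.4, 368.4, 211.0]
ee_rot: [0.934, 0.356, -0.004, 0.003]
force: [0.7, -0.4, 0.3]
opening: 0.8
```

```bash
python3 s.py
```

```text
t 13.475 chest x 4.0 y 91.0 z 211.0 F chest x 0.3 y -0.8 z 0.3 yaw err -0.01532807874960851
```

>>> carry_out(increments=[[0,[0.02,0,0.05],0],[0,[0.01,0,0.05],0],[0,[0,0,0.05],0],[0,[0,0,0.05],0]])

```text
time: 13.98
position: [486.0, 369.7, 198.6]
ee_rot: [0.934, 0.356, -0.003, 0.003]
force: [-0.5, 0.1, 1.0]
opening: 0.7
```

```bash
python3 s.py
```

```text
t 13.975 chest x 6.1 y 90.9 z 198.6 F chest x -0.3 y 0.5 z 1.0 yaw err -0.015250970633557737
```

>>> carry_out(increments=[[0,[0,0,0.05],0],[0,[0,0,0.05],0],[0,[0,0,0.05],0]])

```text
time: 14.35
position: [486.4, 369.9, 189.5]
ee_rot: [0.934, 0.356, -0.003, 0.003]
force: [0.6, -0.4, 3.1]
opening: 0.3
```

```bash
python3 s.py
```

```text
t 14.35 chest x 6.4 y 90.8 z 189.5 F chest x 0.1 y -0.7 z 3.1 yaw err -0.015231952536063686
```

Contact with the lid at about 3 N. Next I'll follow the closing arc.

>>> carry_out(increments=[[0,[-0.04,0,0.05],0],[0,[-0.05,0,0.05],0],[0,[-0.06,0,0.05],0],[0,[-0.06,0,0.05],0],[0,[-0.05,0,0.06],0],[0,[-0.05,0,0.06],0]])

```text
time: 15.1
position: [472.3, 356.9, 170.6]
ee_rot: [0.934, 0.356, -0.001, 0.003]
force: [-0.5, -1.0, 2.7]
opening: 0.2
```

```bash
python3 s.py
```

```text
t 15.1 chest x -12.7 y 90.7 z 170.6 F chest x -1.0 y -0.4 z 2.7 yaw err -0.015229474419506395
```

>>> carry_out(increments=[[0,[-0.05,0,0.06],0],[0,[-0.05,0,0.06],0],[0,[-0.05,0,0.06],0],[0,[-0.04,0,0.06],0],[0,[-0.04,0,0.06],0],[0,[-0.03,0,0.06],0],[0,[-0.03,0,0.06],0]])

```text
time: 15.98
position: [458.2, 343.9, 143.2]
ee_rot: [0.934, 0.356, -0.002, 0.003]
force: [0.3, -0.5, 1.8]
opening: 0.5
```

```bash
python3 s.py
```

```text
t 15.975 chest x -31.9 y 90.8 z 143.2 F chest x -0.1 y -0.6 z 1.8 yaw err -0.015276506135630585
```

>>> carry_out(increments=[[0,[-0.03,0,0.06],0],[0,[-0.02,0,0.06],0],[0,[-0.02,0,0.06],0],[0,[-0.01,0,0.06],0],[0,[-0.01,0,0.06],0],[0,[0,0,0.05],0],[0,[0,0,0.05],0]])

```text
time: 16.85
position: [452.8, 339.4, 116.9]
ee_rot: [0.934, 0.356, -0.003, 0.003]
force: [-1.2, -1.0, 1.2]
opening: 0.5
```

```bash
python3 s.py
```

```text
t 16.85 chest x -39.0 y 91.0 z 116.9 F chest x -1.5 y 0.1 z 1.2 yaw err -0.015193719081717405
```

>>> carry_out(increments=[[0,[0,0,0.05],0],[0,[0,0,0.04],0],[0,[0,0,0.03],0],[0,[0,0,0.03],0],[0,[0,0,0.03],0]])

```text
time: 17.48
position: [452.5, 339.2, 105.1]
ee_rot: [0.934, 0.356, -0.004, 0.003]
force: [-0.7, -1.0, 0.7]
opening: 0.5
```

```bash
python3 s.py
```

```text
t 17.475 chest x -39.3 y 91.1 z 105.1 F chest x -1.2 y -0.3 z 0.7 yaw err -0.015140951884562548
```

>>> carry_out(increments=[[0,[0,0,0.03],0],[0,[0,0,0.03],0],[0,[0,0,0.03],0],[0,[0,0,0.03],0]])

```text
time: 17.98
position: [452.4, 339.2, 99.9]
ee_rot: [0.934, 0.356, -0.004, 0.003]
force: [-7.3, -4.4, 18.0]
opening: 0.4
```

```bash
python3 s.py
```

```text
t 17.975 chest x -39.3 y 91.1 z 99.9 F chest x -8.4 y 1.7 z 18.0 yaw err -0.014954744350199278
```

The lid met firm resistance at TCP z = 100, as predicted for shut. I'll lift off, retreat and inspect.

>>> carry_out(increments=[[0,[0,0,-0.1],0],[0,[0,0,-0.6],0],[0,[0,0,-0.9],0],[0,[-0.6,0.3,-0.7],0],[0,[-0.6,0.3,-0.6],0],[0,[-0.5,0.3,-0.2],0],[0,[0,0,0],0],[0,[0,0,0],0]])

```text
time: 18.98
position: [413.6, 231.0, 292.7]
ee_rot: [0.934, 0.357, -0.001, 0.003]
force: [0.4, -0.4, -0.3]
opening: 0.6
```

```bash
python3 s.py; python3 - <<'E'
from h import *
C=env.calibration("wrist"); im=env.capture("wrist")[:,:,::-1].copy()
q=np.load("q.npy")
print(proj("wrist",w(q[:3],[lid(0,136,127,9),lid(0,136,-127,9),lid(0,136,127,0),lid(0,136,-127,0),[-87,60.5,43],[-87,-60.5,43]]),C))
im2=env.capture("top")[:,:,::-1][120:270,180:400]
cv2.imwrite("pics/w6.png",im); cv2.imwrite("pics/t6.png",cv2.resize(im2,None,fx=3.5,fy=3.5,interpolation=cv2.INTER_CUBIC))
E
```

```text
t 18.975 chest x -141.1 y 37.8 z 292.7 F chest x 0.1 y -0.6 z -0.3 yaw err -0.01427471265040492
[[189.415 118.954]
 [437.096 115.306]
 [191.52  118.792]
 [433.253 115.232]
 [257.929 130.852]
 [358.022 129.376]]
```

View pics/w6.png

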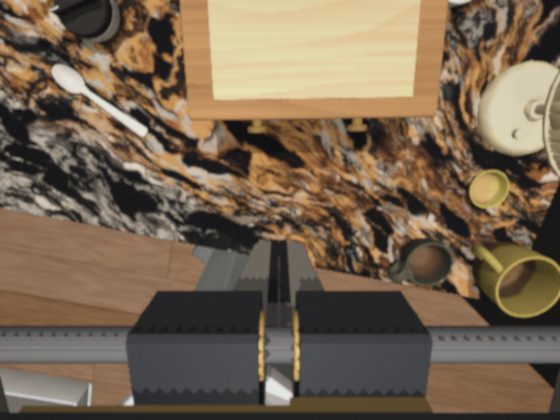

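View pics/t6.png

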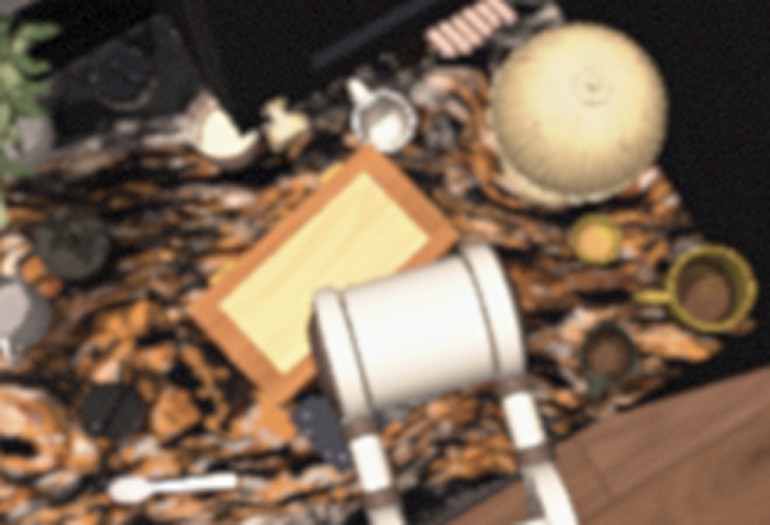

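The wrist view shows the lid's front edge from (187,120) to (437,116), where the model puts a shut lid. The knobs are at row 130, as predicted for shut drawers. In the top view the lid is flat and the surrounding things are where they were. I'll hand in.

```bash
python3 -c "
from workcell import env
print(env.finish_job(), env.state()['time'])"
```

```text
the job is handed in; nothing more can be done
the job is handed in; nothing more can be done
```

The chest is closed and the job is handed in at about 19–20 s of the 54 s limit; it reported no verdict. I used the closed fingertips only: the left drawer first, then the right, then the lid along its closing arc from its left half, away from the cabinet.

**Drawers:** Both met their stops at the same tool position, with about 10 N on the left and 9 N on the right. The wrist camera shows both knobs within 1–2 pixels of their shut positions.

**Lid:** It took about 1–3 N on the way down and met firm resistance (about 20 N) at the height expected for shut. The wrist camera shows its front edge within about 2 pixels of where a shut lid should be.

**Surroundings:** The things around the chest look unmoved in the last pictures. The robot stands clear, with no force on the tool.

**Checks that disagreed:**
- **First push on the left drawer:** it missed, because the closed fingers passed over the knob without touching it. The finger ends sit roughly 25 mm higher than `env.tip_reach` says, so I repeated the push lower.
- **Chest position:** my first estimate was off by about 7 mm, and I corrected it from a wrist picture before the lid push.
- **Tilt advice:** this interface cannot tilt the gripper, so I pushed the lid with it vertical. I estimate the tool axis stayed about 90 mm or more from the cabinet corner.

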